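# Close a two-part wax mould and hold it shut

## Task

Lay the loose cream wax block flat in the pocket of the mould's lower half (the one fixed to the bench) and let go of it, then fit the loose upper half over it, down on both dowels. The bed under the wax is sprung, so press the upper half down until the two halves meet all round, and finish while still holding the mould pressed firmly shut. Leave the timer, the brown bottle and the green box where they are.

Things in the scene. Friction and masses are not known exactly. Their poses are not given: they have to be found in the camera images.
- mould_face (a point): Lower mould half, fixed to the bench: aluminium block 74 (x) x 120 (y) x 24 high on a dark flange 90 x 136 x 6. This point is the centre of its upper face, 24 above the bench, over the middle of the pocket; z is up. The pocket is 40 (x) x 48 (y); its floor is a brass sprung bed 8 below the upper face while unpressed. Two steel dowels stand at y = +46 and -46: 10 in diameter, 22 tall above the face, the last 6 tapering to a blunt nose.
- bed (a joint): The sprung bed in the pocket: metres it has been pushed down, 0 at rest. It takes about 7 N to start it moving and 0.9 N more per mm. With the wax in it and the mould fully shut it reads about 0.006 (about 13 N); on its own weight the upper half rests 6 mm short of shut. A steady downward push of 15 to 25 N on the upper half keeps the mould firmly shut.
- wax_center (a point): Cream paraffin block 34 (x) x 42 (y) x 22 high, about 45 g, lying flat on the bench; the point is its centre, half-way up. It fits the pocket with x along the mould's x (either way round), with about 3 to spare each side; on the unpressed bed it stands 14 proud of the upper face, so grip it by its upper part across its 34 width (across y the dowels are in the fingers' way).
- top_grip (a point): Upper mould half, loose, about 0.28 kg, cavity down: aluminium plate 74 (x) x 120 (y) x 24 thick, with a black grip bar on top, 16 (x) x 60 (y) x 30 high. The point is the centre of the grip bar, 15 below its flat top and 39 above the plate's underside; z is up. Two 12 mm dowel holes go right through at y = +46 and -46; the underside has a 46 x 54 cavity 8 deep for the wax. It fits the lower half either way round.
- top_face (a point): Centre of the upper half's underside (the face that meets the lower half), 39 below top_grip, same axes. It coincides with mould_face when the mould is shut.
- kitchen_timer: White timer 60 x 66 x 18, bystander; origin at the centre of its underside.
- mountant: Small brown bottle with a white cap, 32 in diameter, 59 high, bystander; origin at the centre of its underside.
- slip_box: Flat green box 46 x 62 x 16, bystander; origin at the centre of its underside.
Things that resemble listed ones, but are neither listed nor needed, are in the scene too. Leave any black or pink look-alike of the part that bears wax_center alone.

How it is judged:
By the outcome, as a careful person would: the job done as asked, in the order asked, and still so for the second after the job is handed in, while the arm keeps its last pose, push and grip.
It also fails if it takes over 72 s, if anything falls off the work surface, if the arm or the gripper's body presses on something with over 40 N, if the wrist force passes 120 N, or if a joint passes its speed limit or range.

## Robot

A 6-joint arm with a two-finger parallel gripper is mounted at the origin on a cart in front of the work surface, level with it; the furniture and walls round the work are solid. World frame = base frame: x ahead of the robot, y to its left, z up, the work surface at z = 0. Lengths are in m, angles in rad, forces in N, time in s.
With the tool pointing down it reaches from about 0.35 to 0.95 m from the base axis. Payload 17.4 kg.
Tool frame: the origin (TCP) lies on the centre line of the jaws, within the pads' length; the fingertips stand 17 mm ahead of it and the grasp point (between the pads) lies 2 mm behind it; x points along the fingers, z is the direction in which the jaws open and shut, and the axes are right-handed (so a half turn about x gives the same grasp; the last joint's range is limited). The gripper opens to 93 mm and grips with 3 to 60 N. Pads are 15 mm wide; open, the fingers measure 128 mm over their backs; the gripper's body (75 mm by 188 mm) begins 65 mm behind the grasp point.
Start: joints at [1.119, 0.116, 1.442, -0, 1.584, -0.038], TCP at [0.271, 0.618, 0.236] pointing down, gripper open.
Joint ranges: [-2.83, 2.83], [-0.83, 2.19], [0.07, 2.5], [-1.14, 4.28], [0.01, 3], [-2.97, 2.97]. Speed limits (rad/s): [1.89, 1.89, 2.22, 3.14, 3.14, 3.14].

## Interface

Orientations are given as a rotation vector (axis times angle).
In Python, from station import arm gives the robot as it stands. Calls block until the motion is done:
- arm.goto(position, orientation): joint-space move of the TCP to a pose.
- arm.servo_line(position, rotation=None, speed=0.15, force_limit=None): straight line of the TCP; rotation=None keeps the orientation; speed is the mean speed in m/s. With force_limit (N) it stops when the force on the tool has changed by that much, and returns True; else False.
- arm.movej(angles): joint-space move.
- arm.move_gripper(opening): finger opening in m; the grip force is fixed at half the most; returns when the fingers have stopped.
- arm.sleep(seconds).
- arm.solve_ik(position, orientation): joint angles nearest the present ones, or None.
- arm.state(): the state.
- arm.snapshot(name): name is "scene" or "top"; returns the picture (480x640x3 uint8, red, green, blue); there is no depth.
- arm.calibration(name): a dict with "fov_y" (degrees; the focal length in pixels is half the picture's height over the tangent of half this angle, whatever the lens; pixels are square), "cx", "cy" (the principal point, pixels), "xyz" and "attitude" of the camera in the world. Camera axes: x right, y up, looking along -z (the intrinsics and any distortion apply to the point x, -y, -z); pixel columns grow to the right and rows downward; lengths in m; the calibration is good to about 2 mm. A picture is of the moment at which its call begins. calibration takes no time and is no camera call.
A pose or a line that the arm cannot do raises arm.MotionError and nothing moves.
- arm.finish_job(): hands the job in, once; it reports no verdict.
Trained networks look in the newest picture that a camera, given by its name, has taken for a name from the list of things; names that differ only in an ending like _2 or _b are one class to them, and where a whole thing is asked for, a point or a joint stands for the part that bears it (a point fixed in the world has none). Each returns a list of dicts, best first, with "confidence" (0 to 1); they miss things now and then, are a little off and sometimes report something else, mostly with a low value. They report only what shows in the picture. A call takes as long as a camera call. They do not tell look-alikes from the thing itself.
- arm.silhouettes(camera, target): "region" (480x640 bool, what is visible of it) and "xy" ([column, row] in pixels, amid what is visible of it).
The state is a dict: "t": time; "joints": joint angles; "qd": joint speeds; "joint_torque": joint torques, N m; "eef_pos": TCP position; "tool_rot": TCP orientation; "force": force on the tool from outside, world axes, zero at the start; "moment": the same for the moment, N m; "grip_width": finger opening in m.
Only numpy, scipy, OpenCV 4.12 (cv2) and the standard library are available. Lean on these libraries where they do the work, as an engineer would, in place of code of your own. Each camera call takes 0.05 s, during which the arm holds its last target.

## Working session

There is one attempt and no reset: what is moved stays moved. The work goes in short steps, each a Python script; the robot and the scene stay as the last script left them, time stands still between calls to the robot, and variables do not carry over. Pictures are saved under pics/ and viewed, and the job is handed in when it is done.

```bash
ls; mkdir -p pics
python3 - <<'E'
from station import arm
import cv2
s=arm.state();print(s['t'],s['eef_pos'],s['tool_rot'],s['force'],s['grip_width'])
for n in("scene","top"):
    cv2.imwrite(f"pics/{n}0.png",arm.snapshot(n)[:,:,::-1]);print(arm.calibration(n))
    for t in("mould_face","wax_center","top_grip","kitchen_timer","mountant","slip_box"):
        try: print(n,t,[(round(d['confidence'],2),d['xy'],int(d['region'].sum())) for d in arm.silhouettes(n,t)])
        except Exception as e: print(t,e)
E
```

```text
pics
0.0 [0.27132318 0.61784892 0.23492581] [-0.89983306  1.37801715  0.89889384] [-0.64379665  0.07872715 -1.35110564] 0.09291665204393341
{'fov_y': 56.46352323698474, 'cx': 317.0117524881122, 'cy': 231.3852256483295, 'xyz': array([ 0.23329648, -0.73682168,  0.59576026]), 'attitude': array([ 0.9637289 , -0.21752521, -0.3854442 ])}
scene mould_face [(0.61, [314.3, 253.6], 1746)]
scene wax_center [(0.9, [334.6, 308.5], 460), (0.87, [360.2, 343.6], 536), (0.84, [299.8, 350.7], 567), (0.65, [387.6, 383.6], 705)]
scene top_grip [(0.6, [241.5, 211.6], 1025)]
scene kitchen_timer [(0.79, [340.7, 212.5], 403)]
scene mountant [(0.84, [413.0, 265.2], 450)]
scene slip_box [(0.63, [443.7, 321.3], 836), (0.38, [312.0, 255.0], 1729)]
{'fov_y': 49.847824737827594, 'cx': 318.04178673870746, 'cy': 241.90177517021476, 'xyz': array([ 0.34752465, -0.01845061,  1.25236328]), 'attitude': array([ 0.13025469, -0.14586607, -1.56302735])}
top mould_face [(0.91, [313.1, 247.3], 2042)]
top wax_center [(0.79, [421.6, 263.2], 218), (0.66, [380.8, 266.0], 257), (0.64, [460.1, 262.2], 266)]
top top_grip [(0.86, [217.2, 285.7], 1630)]
top kitchen_timer []
top mountant [(0.5, [372.7, 180.7], 188)]
top slip_box [(0.96, [424.7, 194.6], 496)]
```

```bash
python3 -c "
import cv2
for n in('scene','top'):
    im=cv2.imread(f'pics/{n}0.png');print(im.shape)
    cv2.imwrite(f'pics/{n}0c.png',cv2.resize(im[150:430,150:500],None,fx=2.2,fy=2.1,interpolation=cv2.INTER_CUBIC) if 0 else cv2.resize(im[140:420,150:510],(771,600),interpolation=cv2.INTER_CUBIC))
"
```

```text
(480, 640, 3)
(480, 640, 3)
```

View pics/scene0c.png

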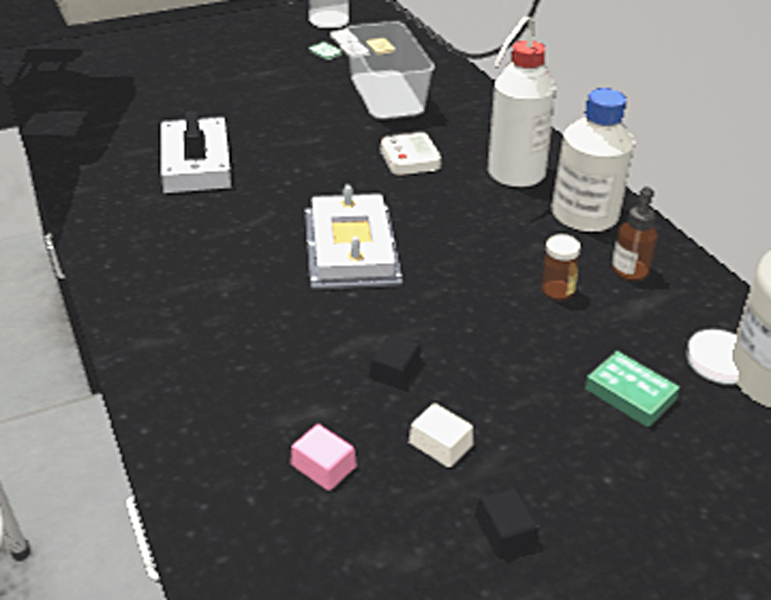

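View pics/top0c.png

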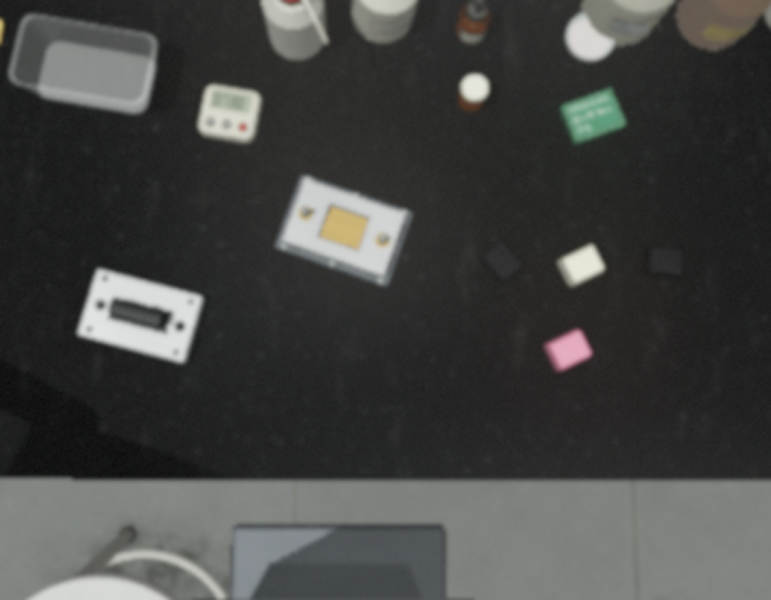

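View pics/scene0.png

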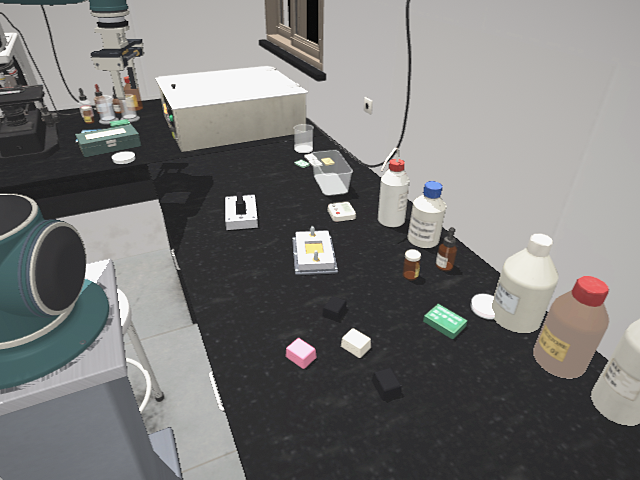

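View pics/top0.png

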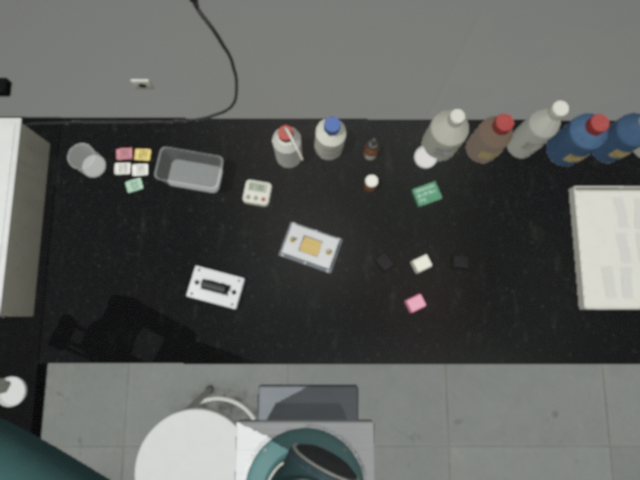

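The cream wax is at top (421,263) and scene (356,343). The upper half is at top (215,287) and the fixed lower half at top (311,247). The black and pink blocks beside the wax are the look-alikes. Next I'll fit each pose against each camera.

Run:
```python
import cv2,numpy as np
t=cv2.imread('pics/top0.png');s=cv2.imread('pics/scene0.png')
r=lambda im,x,y,w,h:cv2.resize(im[y:y+h,x:x+w],(390,290),interpolation=cv2.INTER_CUBIC)
a=np.vstack([np.hstack([r(t,270,210,80,60),r(t,178,255,80,60)]),np.hstack([r(s,280,215,80,60),r(s,205,180,80,60)])])
cv2.imwrite('pics/z0.png',a)
```

```text
(no output)
```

View pics/z0.png

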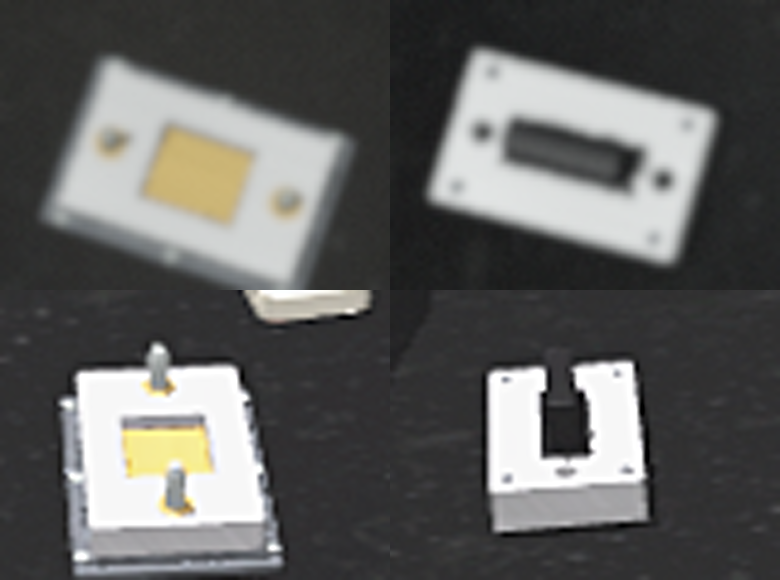

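```bash
cat > fit.py <<'E'
import cv2,numpy as np
from scipy.spatial.transform import Rotation as R
from scipy.optimize import minimize
S=6
class Cam:
    def __init__(s,c):
        s.f=240/np.tan(np.radians(c['fov_y']/2));s.cx=c['cx'];s.cy=c['cy'];s.t=np.array(c['xyz']);s.Rm=R.from_rotvec(c['attitude']).as_matrix()
    def proj(s,P):
        q=(np.atleast_2d(P)-s.t)@s.Rm
        return np.c_[s.cx+s.f*q[:,0]/-q[:,2], s.cy+s.f*-q[:,1]/-q[:,2]]
    def ray(s,uv,z):
        d=s.Rm@np.array([(uv[0]-s.cx)/s.f,-(uv[1]-s.cy)/s.f,-1]);return s.t+d*(z-s.t[2])/d[2]
def rect(w,h,z): return np.array([[-w/2,-h/2,z],[w/2,-h/2,z],[w/2,h/2,z],[-w/2,h/2,z]])
def disc(r,y,z): a=np.linspace(0,2*np.pi,16,endpoint=False);return np.c_[r*np.cos(a),y+r*np.sin(a),a*0+z]
def box(w,h,z0,z1):
    a,b=rect(w,h,z0),rect(w,h,z1)
    return [('hull',np.r_[a,b])]+[('side',np.array([a[i],a[(i+1)%4],b[(i+1)%4],b[i]])) for i in range(4)]+[('top',b)]
def lower():
    L=box(.090,.136,0,.006)+box(.074,.120,0,.024)
    return L+[('top',rect(.040,.048,.024)),('clip',rect(.040,.048,.016))]+[('hull',np.r_[disc(.005,y,.024),disc(.005,y,.040),disc(.003,y,.046)]) for y in(.046,-.046)]
def upper(dz=0):
    L=box(.074,.120,0,.024)+[('top',disc(.006,y,.024)) for y in(.046,-.046)]+box(.016,.060,.024,.054)
    return [(k,p+[0,0,dz]) for k,p in L]
def wax(dz=0): return [(k,p+[0,0,dz]) for k,p in box(.034,.042,0,.022)]
def render(cam,parts,p,roi):
    x0,y0,w,h=roi;c,s=np.cos(p[2]),np.sin(p[2]);M=np.array([[c,-s,0],[s,c,0],[0,0,1]])
    lab=np.zeros((h*S,w*S),np.uint8);prev=None;n=0
    for k,P in parts:
        Q=P@M.T+[p[0],p[1],p[3] if len(p)>3 else 0]
        n+=1
        if k=='side':
            nn=np.cross(Q[1]-Q[0],Q[3]-Q[0])
            if nn@(cam.t-Q[0])<=0: continue
        uv=((cam.proj(Q)-[x0,y0]+.5)*S-.5)
        if k=='hull': uv=cv2.convexHull(uv.astype(np.float32))[:,0]
        pts=np.round(uv*256).astype(np.int32)
        m=np.zeros_like(lab);cv2.fillConvexPoly(m,pts,1,shift=8)
        if k=='clip': m&=prev
        lab[m>0]=n;prev=m
    return lab,n
def cost(cam,img,parts,p,roi,sig,ret=False):
    lab,n=render(cam,parts,p,roi);x0,y0,w,h=roi
    B=[]
    for i in range(n+1):
        m=(lab==i)
        if m.sum()<S*S*3: continue
        m=cv2.resize(m.astype(np.float32),(w,h),interpolation=cv2.INTER_AREA)
        B.append(cv2.GaussianBlur(m,(0,0),sig).ravel())
    A=np.array(B).T;Y=img[y0:y0+h,x0:x0+w].reshape(-1,3).astype(float)
    co=np.linalg.lstsq(A,Y,rcond=None)[0];r=Y-A@co
    if ret: return (A@co).reshape(h,w,3)
    return np.minimum(r**2,60**2).mean()
def fit(views,parts,p0,sc=(.004,.004,.06)):
    """views: (cam,img,roi,sig)"""
    f=lambda p:sum(cost(c,i,parts,p,r,s) for c,i,r,s in views)
    best=None
    for yaw in p0[2] if np.ndim(p0[2]) else [p0[2]]:
        q=np.array([p0[0],p0[1],yaw]+list(p0[3:]));n=len(q)
        s=(list(sc)+[.004])[:n]
        for k in range(2):
            sim=np.r_[[q],q+np.diag(s)*(1 if k==0 else -.4)]
            o=minimize(f,q,method='Nelder-Mead',options=dict(initial_simplex=sim,xatol=1e-5,fatol=1e-3,maxiter=150));q=o.x
        if best is None or o.fun<best.fun: best=o
    return best.x,best.fun
def roi_of(cam,xyz,r=.11):
    a=np.array([cam.proj(np.array(xyz)+[dx*r,dy*r,dz])[0] for dx in(-1,1) for dy in(-1,1) for dz in (0,.05)])
    lo=np.floor(a.min(0)).astype(int);hi=np.ceil(a.max(0)).astype(int);return(*lo,*(hi-lo))
E
cat > f1.py <<'E'
from station import arm
from fit import *
import json
V={n:(Cam(arm.calibration(n)),cv2.imread(f'pics/{n}0.png')[:,:,::-1]) for n in('top','scene')}
T=V['top'][0];out={}
for name,parts,uv,z,r in(('lower',lower(),(311,247),.02,.085),('upper',upper(),(215,287),.02,.085),('wax',wax(),(421.6,263.2),.011,.033)):
    g=T.ray(uv,z);print(name,g.round(3))
    vs={n:(c,i,roi_of(c,[g[0],g[1],0],r),1.3 if n=='top' else .5) for n,(c,i) in V.items()}
    yaws=np.linspace(0,np.pi,6,endpoint=False)
    q,f=fit([vs['top'],vs['scene']],parts,(g[0],g[1],yaws));print(' both',q.round(4),f)
    for n in vs:
        a,f=fit([vs[n]],parts,q);print(' ',n,a.round(4),f)
    out[name]=list(q)
    c,i,ro,s=vs['scene'];m=cost(c,i,parts,q,ro,s,True);x,y,w,h=ro
    cv2.imwrite(f'pics/fit_{name}.png',cv2.resize(np.hstack([i[y:y+h,x:x+w],m.clip(0,255).astype(np.uint8)])[:,:,::-1],None,fx=3,fy=3))
json.dump(out,open('pose.json','w'))
E
time python3 f1.py
```

```text
lower [ 0.554 -0.013  0.02 ]
 both [ 0.5594 -0.0113  2.8047] 314.8999172442502
  top [ 0.5576 -0.0112  2.805 ] 23.29908491399259
  scene [ 0.5601 -0.0114  2.8057] 274.18791963916686
upper [0.456 0.215 0.02 ]
 both [0.4589 0.215  2.8923] 285.44591986361263
  top [0.4582 0.215  2.8908] 115.50799707402487
  scene [0.4598 0.215  2.8847] 149.14180970179982
wax [ 0.517 -0.282  0.011]
 both [ 0.5168 -0.2811  0.4444] 283.00401874244375
  top [ 0.5157 -0.2803  0.4333] 19.89648047209434
  scene [ 0.5191 -0.281   0.4246] 193.71118988709554
real	2m23.033s
user	5m7.477s
sys	0m0.928s
```

Run:
```python
import cv2,numpy as np
ims=[cv2.imread(f'pics/fit_{n}.png') for n in('lower','upper','wax')]
w=max(i.shape[1] for i in ims);a=np.vstack([cv2.copyMakeBorder(i,0,0,0,w-i.shape[1],0) for i in ims])
s=min(800/a.shape[1],600/a.shape[0],1);cv2.imwrite('pics/fits.png',cv2.resize(a,None,fx=s,fy=s));print(a.shape)
```

```text
(615, 630, 3)
```

View pics/fits.png

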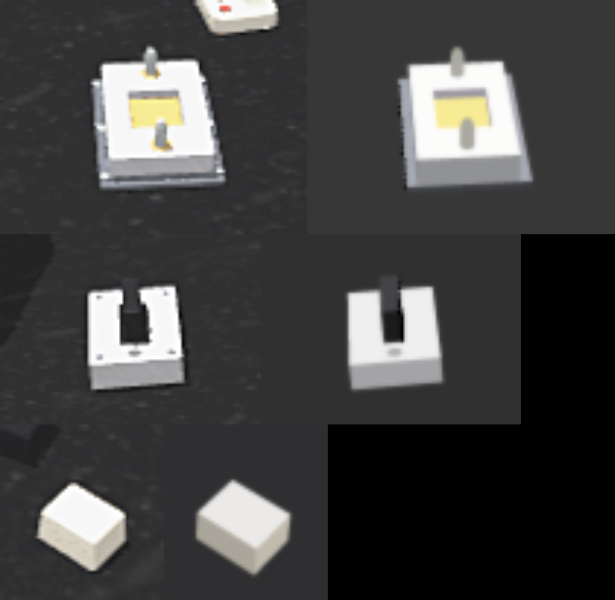

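```bash
cat > h.py <<'E'
from station import arm
import numpy as np,cv2,json
from scipy.spatial.transform import Rotation as R
def rot(yaw):
    c=[]
    q0=np.array(arm.state()['joints'])
    for y in(yaw,yaw+np.pi):
        x=np.array([0,0,-1.]);z=np.array([np.cos(y),np.sin(y),0]);c.append(R.from_matrix(np.c_[x,np.cross(z,x),z]).as_rotvec())
    return c
def pick(p,yaw):
    q0=np.array(arm.state()['joints']);best=None
    for rv in rot(yaw):
        q=arm.solve_ik(p,rv)
        if q is None: continue
        d=np.abs(np.array(q)-q0).max()+(5 if abs(q[5])>2.7 else 0)
        if best is None or d<best[0]: best=(d,rv,q)
    return best
def st(m=''):
    s=arm.state();print(m,'t%.2f'%s['t'],np.round(s['eef_pos'],4),'F',np.round(s['force'],1),'M',np.round(s['moment'],2),'w %.4f'%s['grip_width'])
    return s
def pic(n,f):
    im=arm.snapshot(n);cv2.imwrite(f'pics/{f}.png',im[:,:,::-1]);return im
E
python3 - <<'E'
from h import *
st()
x,y,yaw=.517,-.281,.433
d,rv,q=pick([x,y,.10],yaw);print(d,np.round(q,2))
arm.move_gripper(.06)
arm.goto([x,y,.10],rv);st('above')
hit=arm.servo_line([x,y,.028],speed=.08,force_limit=5);st(f'down {hit}')
arm.move_gripper(0.0);st('closed')
arm.servo_line([x,y,.15],speed=.15);st('up')
pic('scene','w1');pic('top','w1t')
json.dump(list(map(float,rv)),open('rvw.json','w'))
E
```

```text
t0.70 [0.2714 0.618  0.2357] F [ 0.6  0.6 -0.2] M [0.03 0.02 0.02] w 0.0929
1.660444288654699 [-0.54 -0.    1.79 -0.    1.36 -0.97]
above t4.72 [ 0.5173 -0.2805  0.1001] F [ 0.8 -0.2 -0.1] M [-0.06 -0.02 -0.  ] w 0.0602
down False t5.78 [ 0.5173 -0.2811  0.0286] F [0.4 0.4 0.3] M [-0.06  0.03 -0.01] w 0.0597
closed t6.36 [ 0.5171 -0.281   0.0281] F [-0.   0.1  1.7] M [ 0.03 -0.01 -0.05] w 0.0308
up t7.33 [ 0.5166 -0.2808  0.1488] F [ 0.1  0.3 -1.2] M [-0.04  0.04  0.04] w 0.0306
```

```bash
python3 -c "
import cv2
im=cv2.imread('pics/w1.png');cv2.imwrite('pics/w1c.png',cv2.resize(im[180:420,200:520],(800,600),interpolation=cv2.INTER_CUBIC))"
```

```text
(no output)
```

View pics/w1c.png

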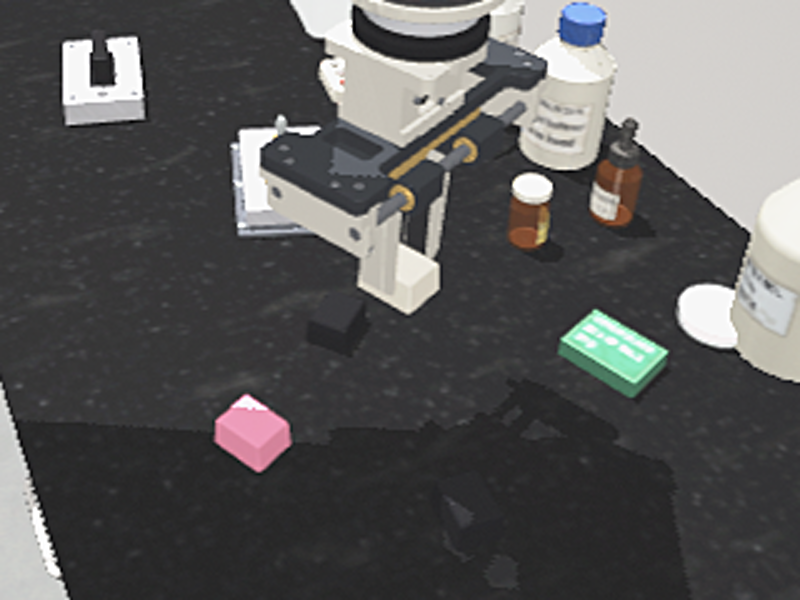

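Run:
```python
import cv2
im=cv2.imread('pics/w1.png');cv2.imwrite('pics/w1d.png',cv2.resize(im[255:315,330:400],(700,600),interpolation=cv2.INTER_CUBIC))
im=cv2.imread('pics/w1t.png');cv2.imwrite('pics/w1te.png',cv2.resize(im[170:330,320:520],(750,600),interpolation=cv2.INTER_CUBIC))
from station import arm
from fit import *
C=Cam(arm.calibration('scene'))
c,s=np.cos(.433),np.sin(.433)
for x,y in((-.017,.021),(-.017,-.021),(.017,-.021)):
    for z in(.1205,.1425): print((x,y),z,(C.proj([.5166+c*x-s*y,-.2808+s*x+c*y,z])[0]-[330,255])*10)
```

```text
(-0.017, 0.021) 0.1205 [111.32764963 388.60527432]
(-0.017, 0.021) 0.1425 [116.98766107 282.06016231]
(-0.017, -0.021) 0.1205 [326.68803183 510.62530078]
(-0.017, -0.021) 0.1425 [336.45442635 402.71239156]
(0.017, -0.021) 0.1205 [453.42590179 398.54957778]
(0.017, -0.021) 0.1425 [465.12280416 292.00499078]
```

View pics/w1d.png

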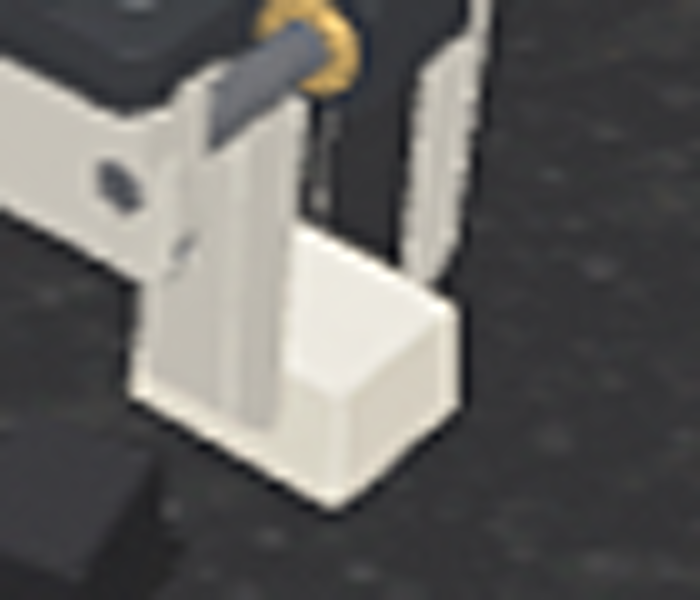

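View pics/w1te.png

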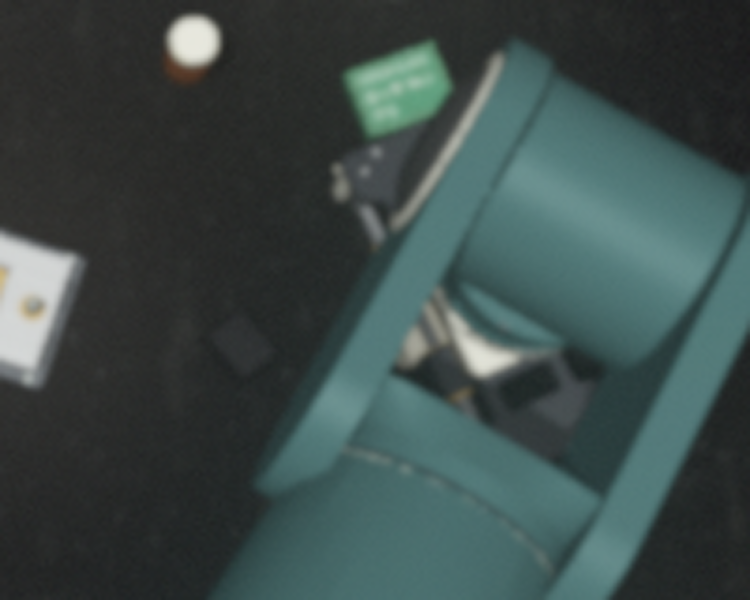

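The wax is held centred. Its corners in the picture are within about 1 px of prediction, at zoom pixels (130,395), (335,510) and (460,400). Next I'll move it over the pocket.

Run:
```python
from h import *
x,y,yaw=.5588,-.0113,2.805-np.pi
d,rv,q=pick([x,y,.15],yaw);print(d,np.round(q,2))
arm.goto([x,y,.15],rv);st('above')
arm.servo_line([x,y,.060],speed=.1);st('low')
pic('scene','p1');pic('top','p1t')
from fit import *
C=Cam(arm.calibration('scene'));s=arm.state()['eef_pos'];c_,s_=np.cos(yaw),np.sin(yaw)
for a,b in((-.017,.021),(-.017,-.021),(.017,-.021)):
    print((C.proj([s[0]+c_*a-s_*b,s[1]+s_*a+c_*b,s[2]-.028])[0]-[280,205])*8)
im=cv2.imread('pics/p1.png');cv2.imwrite('pics/p1c.png',cv2.resize(im[205:280,280:360],(640,600),interpolation=cv2.INTER_CUBIC))
```

```text
1.2449617195622178 [-0.07 -0.1   1.8  -0.    1.44  0.27]
above t8.57 [ 0.5588 -0.0118  0.1498] F [-1.   0.4  0. ] M [-0.04  0.1   0.07] w 0.0309
low t9.62 [ 0.5592 -0.0113  0.0607] F [ 0.9 -0.2 -0.2] M [-0.05  0.11  0.  ] w 0.0307
[199.15596498 264.18390335]
[209.54546583 353.30729048]
[336.19709991 347.71409168]
```

View pics/p1c.png

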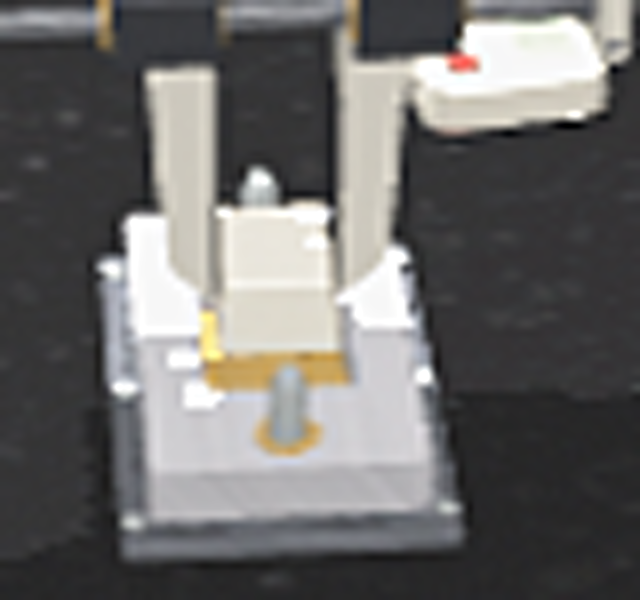

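Run:
```python
from h import *
x,y=.5588,-.0113
h=arm.servo_line([x,y,.0445],speed=.03,force_limit=5);s=st(f'in {h}')
arm.sleep(.2);st()
pic('scene','p2')
im=cv2.imread('pics/p2.png');cv2.imwrite('pics/p2c.png',cv2.resize(im[205:280,280:360],(640,600),interpolation=cv2.INTER_CUBIC))
```

```text
in True t10.28 [ 0.5585 -0.0112  0.0438] F [-1.5  0.1  6.8] M [-0.03  0.33 -0.05] w 0.0310
 t10.48 [ 0.5585 -0.0113  0.0439] F [-0.5  0.4  5.2] M [-0.04  0.34  0.03] w 0.0307
```

View pics/p2c.png

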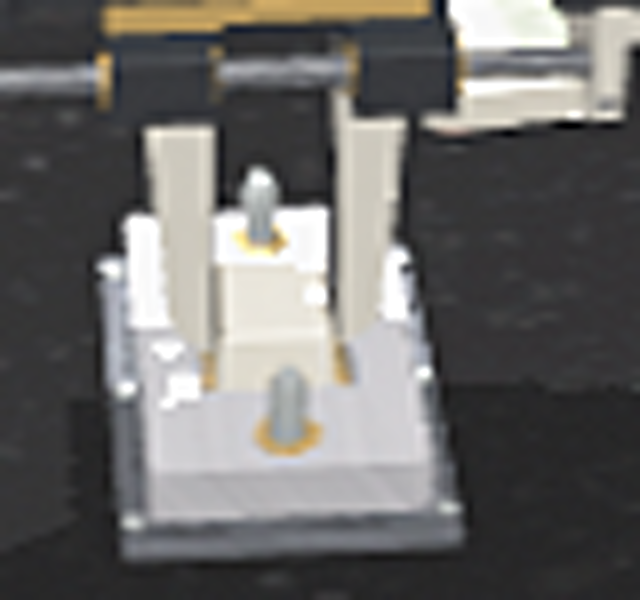

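```bash
python3 - <<'E'
from h import *
arm.move_gripper(.052);st('rel')
arm.servo_line([.5585,-.0113,.14],speed=.12)
x,y,yaw=.459,.215,2.890-np.pi
d,rv,q=pick([x,y,.12],yaw);print(d,np.round(q,2))
arm.goto([x,y,.12],rv);st('above')
pic('scene','u0');pic('top','u0t')
E
python3 - <<'E'
import cv2,numpy as np
s=cv2.imread('pics/u0.png');t=cv2.imread('pics/u0t.png')
f=lambda im,x,y:cv2.resize(im[y:y+90,x:x+60],(400,600),interpolation=cv2.INTER_CUBIC)
cv2.imwrite('pics/u0c.png',np.hstack([f(s,285,205),f(t,280,205)]))
E
```

```text
rel t11.12 [ 0.5582 -0.0112  0.0433] F [ 0.6 -0.7  0.6] M [-0.03  0.04  0.01] w 0.0517
0.4536470965952345 [ 0.39 -0.2   1.94  0.    1.41  0.64]
above t13.05 [0.4595 0.2144 0.12  ] F [ 0.2 -0.1  1. ] M [-0.05  0.07 -0.06] w 0.0517
```

View pics/u0c.png

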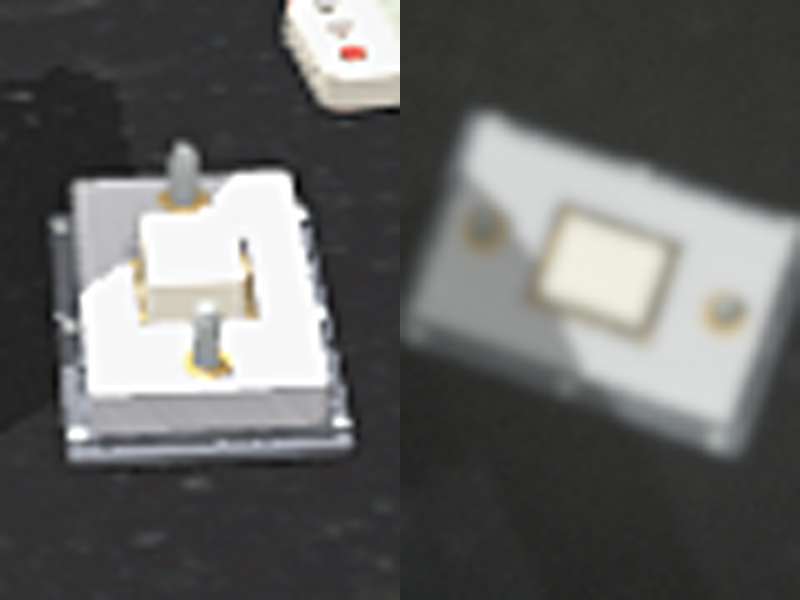

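View pics/u0.png

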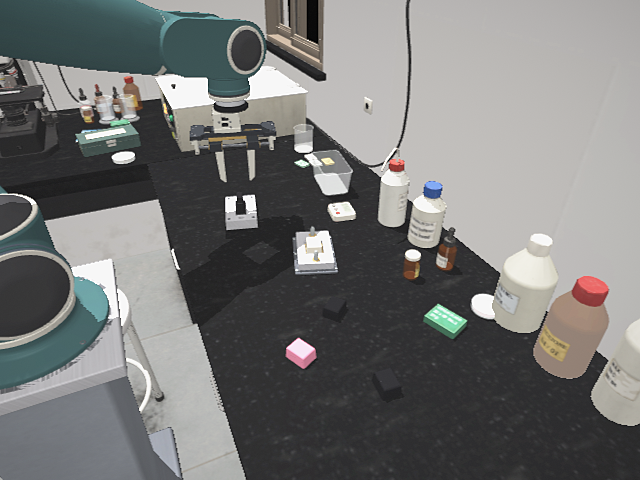

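The wax lies flat and centred in the pocket with an even brass margin, and it is clear of the gripper. Next is the upper half.

Run:
```python
from h import *
x,y=.459,.215
h=arm.servo_line([x,y,.042],speed=.06,force_limit=5);st(f'down {h}')
arm.move_gripper(0);arm.sleep(.2);st('closed')
arm.servo_line([x,y,.16],speed=.12);st('up')
X,Y,yaw=.5588,-.0113,2.805-np.pi
d,rv,q=pick([X,Y,.16],yaw);print(d,np.round(q,2))
arm.goto([X,Y,.16],rv);arm.servo_line([X,Y,.098],speed=.1);arm.sleep(.2);s=st('over')
json.dump(dict(p=list(s['eef_pos']),rv=list(map(float,rv)),r=list(s['tool_rot'])),open('over.json','w'))
pic('scene','o1');pic('top','o1t')
im=cv2.imread('pics/o1.png');cv2.imwrite('pics/o1c.png',cv2.resize(im[170:290,260:380],(600,600),interpolation=cv2.INTER_CUBIC))
```

```text
down False t14.60 [0.4592 0.2151 0.0424] F [-0.2  0.8 -0.3] M [-0.1   0.05 -0.01] w 0.0521
closed t15.47 [0.459 0.215 0.042] F [ 0.4 -0.6 -0.4] M [-0.11  0.08 -0.04] w 0.0158
up t16.60 [0.4587 0.2149 0.1591] F [-0.4 -0.3 -2. ] M [-0.05  0.14 -0.  ] w 0.0161
0.4536125447301318 [-0.07 -0.11  1.79 -0.    1.46  0.27]
over t18.54 [ 0.5591 -0.0113  0.0987] F [ 0.  -0.4 -3. ] M [-0.08  0.06 -0.05] w 0.0158
```

View pics/o1c.png

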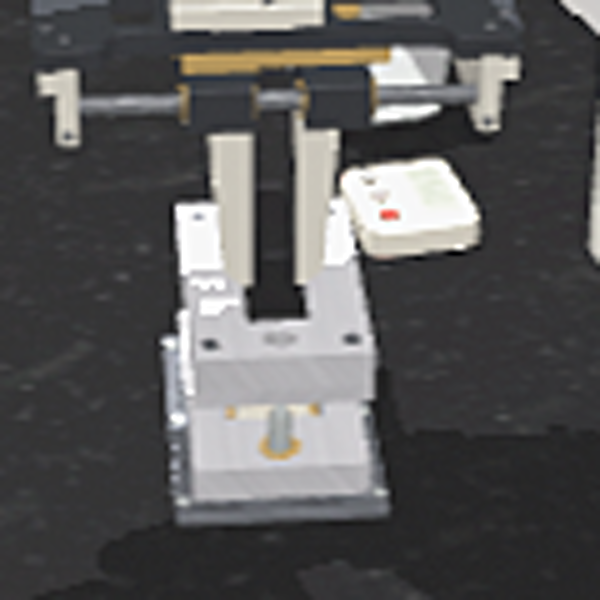

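View pics/o1t.png

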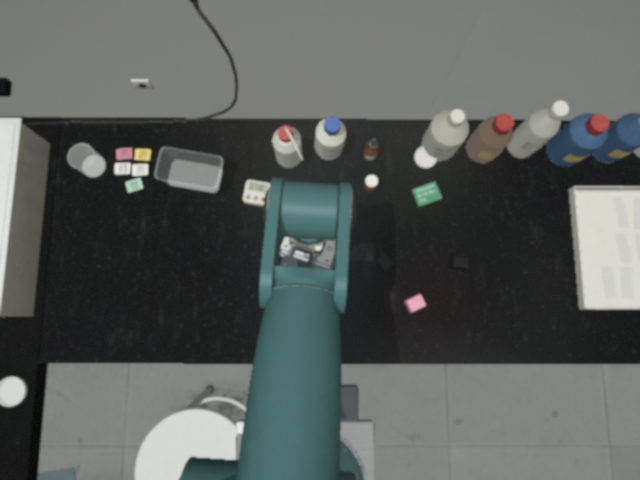

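```bash
cat > f2.py <<'E'
from station import arm
import fit as F
from fit import *
import json,sys
pic,dz=sys.argv[1],float(sys.argv[2])
C=Cam(arm.calibration('scene'));img=cv2.imread(f'pics/{pic}.png')[:,:,::-1]
def T(parts,p):
    c,s=np.cos(p[2]),np.sin(p[2]);M=np.array([[c,-s,0],[s,c,0],[0,0,1]])
    return [(k,P@M.T+[p[0],p[1],0]) for k,P in parts]
roi=(280,228,75,50)
W=T(wax(.016),[.5601,-.0114,2.8057])
def f(p,ret=False):
    return cost(C,img,T(lower(),p[:3])+T(upper(dz),p[3:]),[0,0,0],roi,.5,ret)
p=np.array([.5601,-.0114,2.8057,.5603,-.0114,2.8057])
for k in range(3):
    d=np.diag([.003,.003,.03]*2)*(1,-.5,.3)[k]
    o=minimize(f,p,method='Nelder-Mead',options=dict(initial_simplex=np.r_[[p],p+d],xatol=1e-5,fatol=1e-3,maxiter=400));p=o.x
print('lower',p[:3].round(4),'upper',p[3:].round(4),o.fun)
d=p[3:5]-p[:2];c,s=np.cos(p[2]),np.sin(p[2])
print('upper-lower world',(d*1e3).round(2),'mould frame',np.round([(c*d[0]+s*d[1])*1e3,(-s*d[0]+c*d[1])*1e3],2),'dyaw',round(p[5]-p[2],4))
m=f(p,True);x,y,w,h=roi
cv2.imwrite('pics/fit2.png',cv2.resize(np.hstack([img[y:y+h,x:x+w],m.clip(0,255).astype(np.uint8)])[:,:,::-1],None,fx=5,fy=5))
E
python3 f2.py o1 .0567
```

```text
lower [ 0.5605 -0.0069  2.8161] upper [ 0.5595 -0.014   2.7943] 295.0690778230308
upper-lower world [-0.98 -7.03] mould frame [-1.32  6.97] dyaw -0.0218
```

View pics/fit2.png

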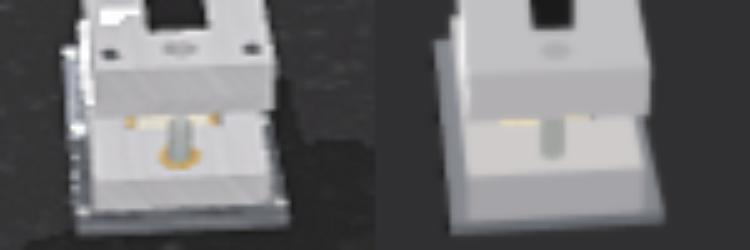

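```bash
cat >> f2.py <<'E'
print('--- lower fixed')
L=[.5601,-.0114,2.8057]
for free in(0,1):
    def g(q,ret=False): return cost(C,img,T(lower(),L)+T(upper(q[3] if free else dz),q[:3]),[0,0,0],roi,.5,ret)
    q=np.array([.5603,-.0114,2.8057]+([dz] if free else []))
    for k in range(3):
        d=np.diag(([.003,.003,.03]+[.002]*free))*(1,-.5,.3)[k]
        o=minimize(g,q,method='Nelder-Mead',options=dict(initial_simplex=np.r_[[q],q+d],xatol=1e-5,fatol=1e-3,maxiter=300));q=o.x
    d=q[:2]-L[:2];c,s=np.cos(L[2]),np.sin(L[2])
    print(q.round(4),o.fun,'mould frame',np.round([(c*d[0]+s*d[1])*1e3,(-s*d[0]+c*d[1])*1e3],2),'dyaw',round(q[2]-L[2],4))
m=g(q,True);x,y,w,h=roi
cv2.imwrite('pics/fit2.png',cv2.resize(np.hstack([img[y:y+h,x:x+w],m.clip(0,255).astype(np.uint8)])[:,:,::-1],None,fx=5,fy=5))
E
python3 f2.py o1 .0567
```

```text
lower [ 0.5605 -0.0069  2.8161] upper [ 0.5595 -0.014   2.7943] 295.0690778230308
upper-lower world [-0.98 -7.03] mould frame [-1.32  6.97] dyaw -0.0218
--- lower fixed
[ 0.5596 -0.0137  2.7949] 319.6349301228319 mould frame [-0.28  2.38] dyaw -0.0108
[ 0.5594 -0.0142  2.7941  0.057 ] 319.47426634354093 mould frame [-0.26  2.82] dyaw -0.0116
```

View pics/fit2.png

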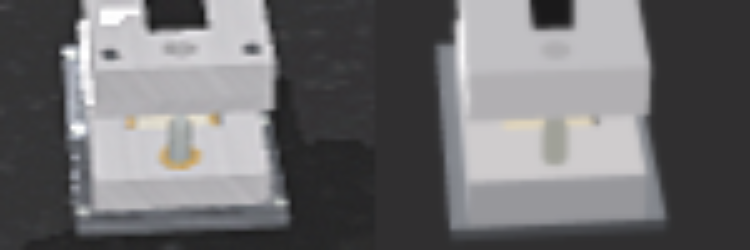

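```bash
cat > ov.py <<'E'
from station import arm
from fit import *
import sys
def overlay(pic,out,L,U,dz,x0,y0,w,h,z):
    C=Cam(arm.calibration('scene'));img=cv2.imread(f'pics/{pic}.png')[y0:y0+h,x0:x0+w]
    im=cv2.resize(img,(w*z,h*z),interpolation=cv2.INTER_CUBIC)
    def dr(P,p,col,closed=True):
        c,s=np.cos(p[2]),np.sin(p[2]);M=np.array([[c,-s,0],[s,c,0],[0,0,1]])
        uv=(C.proj(P@M.T+[p[0],p[1],0])-[x0,y0]+.5)*z-.5
        cv2.polylines(im,[np.round(uv).astype(np.int32)],closed,col,1,cv2.LINE_AA)
    for P in [rect(.074,.12,.024),rect(.074,.12,.006),rect(.09,.136,.006),disc(.005,.046,.024),disc(.003,.046,.046),disc(.005,-.046,.024),disc(.003,-.046,.046),rect(.04,.048,.024)]: dr(P,L,(0,0,255))
    if U is not None:
        for P in [rect(.074,.12,dz),rect(.074,.12,dz+.024),disc(.006,.046,dz+.024),disc(.006,-.046,dz+.024),rect(.016,.06,dz+.054)]: dr(P,U,(0,200,0))
    cv2.imwrite(f'pics/{out}.png',im)
E
python3 - <<'E'
from ov import *
overlay('o1','ov1',[.5601,-.0114,2.8057],[.5603,-.0114,2.8057],.0567,283,205,70,70,8)
overlay('u0','ov0',[.5601,-.0114,2.8057],None,.0567,283,215,70,70,8)
a=cv2.imread('pics/ov1.png');b=cv2.imread('pics/ov0.png')
cv2.imwrite('pics/ov01.png',cv2.resize(np.hstack([b,a]),(800,400),interpolation=cv2.INTER_AREA))
E
```

```text
(no output)
```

View pics/ov1.png

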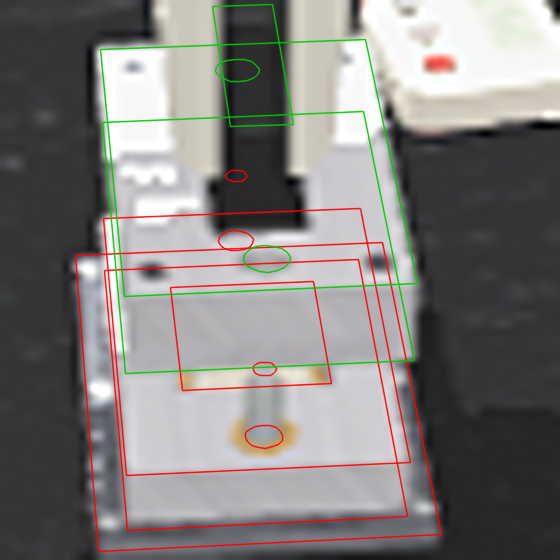

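View pics/ov0.png

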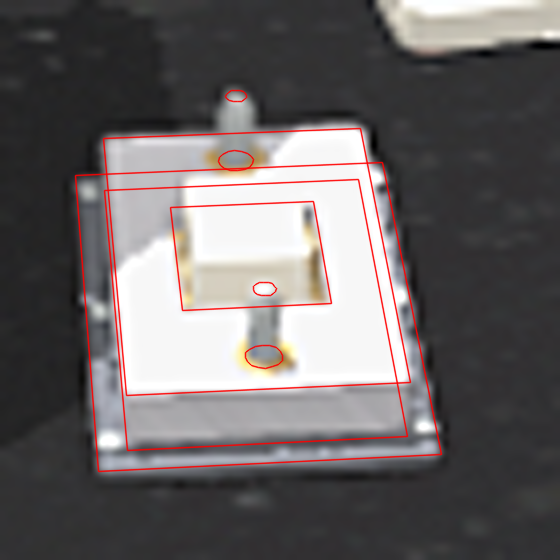

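The overlay shows the held upper half lined up with the lower half within about 0.5 mm. The hole is at (267,259) as predicted, and so is the dowel ring at (264,436). I'll lower it under guard.

Run:
```python
from h import *
X,Y=.5588,-.0113
st()
h=arm.servo_line([X,Y,.0755],speed=.02,force_limit=7);s=st(f'in {h}')
arm.sleep(.2);st()
pic('scene','i1')
im=cv2.imread('pics/i1.png');cv2.imwrite('pics/i1c.png',cv2.resize(im[200:280,275:360],(638,600),interpolation=cv2.INTER_CUBIC))
```

```text
t18.64 [ 0.559  -0.0113  0.0984] F [ 0.8 -0.1 -4.1] M [-0.07  0.09 -0.07] w 0.0158
in False t19.92 [ 0.5589 -0.0113  0.0756] F [ 0.2 -0.3 -2.1] M [-0.09  0.04  0.06] w 0.0159
 t20.12 [ 0.5588 -0.0113  0.0756] F [ 0.5 -0.4 -2.1] M [-0.07  0.05  0.02] w 0.0158
```

View pics/i1c.png

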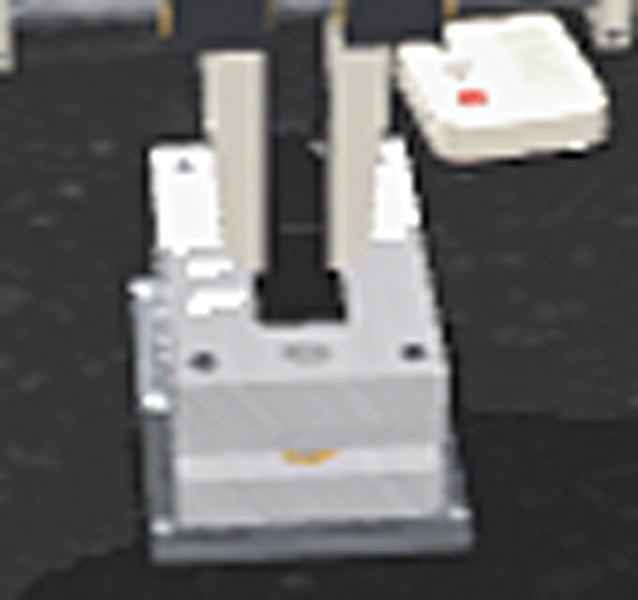

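Run:
```python
from h import *
X,Y=.5588,-.0113
z=.0755
for z in (.071,.069,.067,.066,.0655,.065,.0645,.064,.0635,.063,.0625,.062):
    arm.servo_line([X,Y,z],speed=.02,force_limit=25);arm.sleep(.15)
    f=np.mean([arm.state()['force'][2] for _ in range(3)]);s=st('%.4f'%z)
    if s['force'][2]>18: break
```

```text
0.0710 t20.69 [ 0.559  -0.0113  0.0714] F [-0.5 -0.3  5.2] M [-0.18  0.15 -0.01] w 0.0162
0.0690 t21.09 [ 0.559  -0.0113  0.0694] F [-0.6 -0.2  5.9] M [-0.12  0.17  0.04] w 0.0161
0.0670 t21.49 [ 0.5591 -0.0113  0.0675] F [-1.6  1.1  7.8] M [-0.14  0.39  0.01] w 0.0155
0.0660 t21.89 [ 0.5591 -0.0113  0.0666] F [-1.4  0.2  8.1] M [-0.13  0.51 -0.  ] w 0.0159
0.0655 t22.29 [ 0.5591 -0.0113  0.0661] F [-2.   0.8  8.7] M [-0.11  0.5  -0.01] w 0.0159
0.0650 t22.69 [ 0.5591 -0.0114  0.066 ] F [-4.4  0.8 13. ] M [-0.05  0.81 -0.02] w 0.0158
0.0645 t23.09 [ 0.5591 -0.0114  0.066 ] F [-7.5 -0.5 18.7] M [-0.02  1.45 -0.01] w 0.0155
```

Run:
```python
from h import *
arm.servo_line([.5583,-.0113,.0643],speed=.02,force_limit=20);arm.sleep(.3);st('a')
for _ in range(3): arm.sleep(.2);st()
pic('scene','s1')
im=cv2.imread('pics/s1.png');cv2.imwrite('pics/s1c.png',cv2.resize(im[200:280,275:360],(638,600),interpolation=cv2.INTER_CUBIC))
```

```text
a t23.64 [ 0.5591 -0.0114  0.066 ] F [-3.1  0.5 17.7] M [-0.08  0.88  0.02] w 0.0158
 t23.84 [ 0.5591 -0.0114  0.066 ] F [-3.4  0.3 16.9] M [-0.03  0.85 -0.04] w 0.0157
 t24.04 [ 0.5591 -0.0113  0.066 ] F [-3.1 -0.7 17.8] M [-0.04  0.83  0.05] w 0.0157
 t24.24 [ 0.5591 -0.0113  0.066 ] F [-3.   0.1 17.2] M [0.   0.9  0.04] w 0.0160
```

View pics/s1c.png

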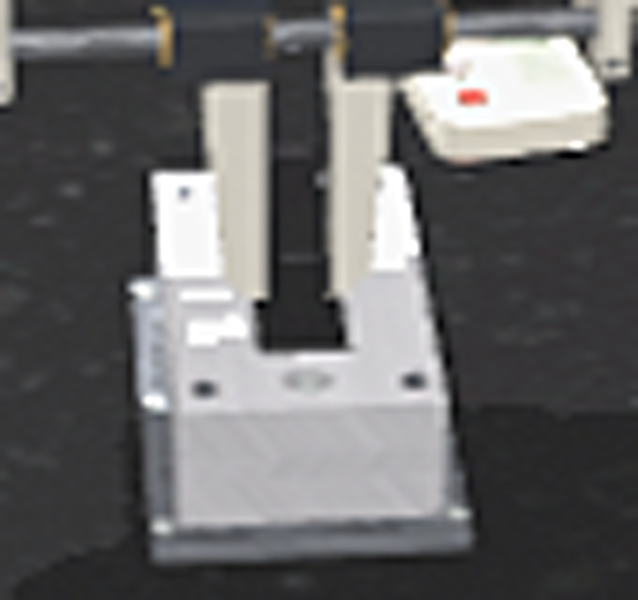

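The halves meet with no visible gap along the seam, which is uniform at rows 460–470 of the zoom. I'll trim the push to about 20 N and hand in.

Run:
```python
from h import *
arm.servo_line([.5580,-.0113,.0640],speed=.02,force_limit=15);arm.sleep(.4);st('a')
F=[]
for _ in range(5): arm.sleep(.1);F.append(arm.state()['force'])
m=np.mean(F,0);print(m.round(2))
pic('top','end_t');pic('scene','end_s')
if 16<m[2]<24: arm.finish_job();print('finished')
```

```text
a t24.94 [ 0.5591 -0.0113  0.066 ] F [-2.  -0.2 19.2] M [-0.02  0.75  0.02] w 0.0156
[-1.87 -0.16 18.95]
the job is handed in; nothing more can be done
finished
```

View pics/end_s.png

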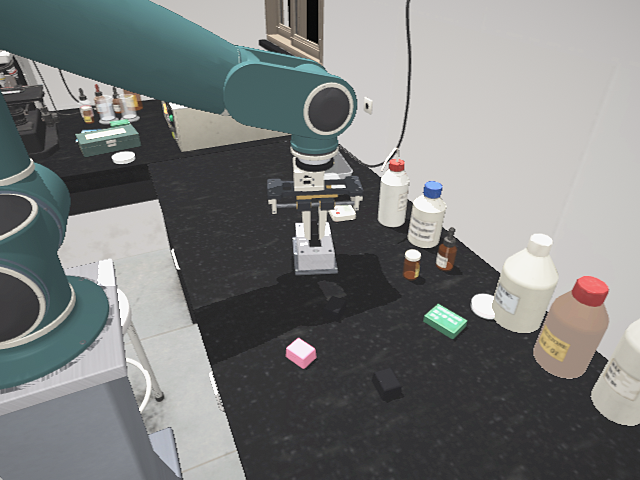

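I laid the cream wax flat in the pocket and let go of it. I then fitted the upper half over both dowels and handed the job in at about 25.5 s, still gripping the bar and pushing down.

- **Shut:** The tool stopped at 0.0660 m, the height expected for a fully shut mould, and would not go lower as the push rose from about 9 to 19 N. The scene picture shows no gap along the front edge; the back edge is hidden, so I judged it by height alone.
- **Push:** It was steady at about 19 N, inside the 15–25 N asked for. About 2 N of sideways force and 0.75 N m of moment remained. I did not read the bed directly.
- **Other items:** The timer, brown bottle, green box and look-alike blocks appear where they were in the last scene picture.
- **Disagreements:**
  - The gripper closed to 30.7 mm on the wax instead of 34 mm, and the wax looked about that narrow in the picture too. It still sat centred in the pocket.
  - The two cameras differed by about 2 mm in x, so I used the average.
  - One automatic fit of the held upper half put it 2–7 mm off. I dismissed it because the overlay on the picture lined up, and the half then went onto the dowels without any contact force.

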